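# Straightedge rocking test on a block cover

### The arm

A 6-joint arm with a two-finger parallel gripper is mounted at the origin on the work surface. World frame = base frame: x ahead of the robot, y to its left, z up, the work surface at z = 0. Lengths are in m, angles in rad, forces in N, time in s.
With the tool pointing down it reaches from about 0.2 to 0.875 m from the base axis. Payload 3.4 kg.
Tool frame: the origin (TCP) lies between the finger pads; the fingertips stand 25 mm ahead of it and the grasp point (between the pads) lies 6 mm ahead of it (r.nose_length is the z of the fingertips in the tool frame, in m); z points along the fingers, x is the direction in which the jaws open and shut, and the axes are right-handed (so a half turn about z gives the same grasp; the last joint's range is limited). The gripper opens to 94 mm and grips with 3 to 60 N. Pads are 16 mm wide; open, the fingers measure 119 mm over their backs; the gripper's body (75 mm by 177 mm) begins 78 mm behind the grasp point.
Start: joints at [-1.313, 0.276, 1.505, -0, 1.361, -0.121], TCP at [0.213, -0.534, 0.23] pointing down, gripper open.
Joint ranges: [-2.89, 2.89], [-0.75, 2.08], [0.22, 2.7], [-1.18, 4.32], [0.11, 2.71], [-2.7, 2.7]. Speed limits (rad/s): [2.57, 2.57, 3.14, 3.14, 3.14, 3.14].

### API

Orientations are given as a unit quaternion [w, x, y, z].
In Python, from plant import r, gripper_to, inverse_kinematics, vision, models, telemetry gives the robot as it stands. Calls block until the motion is done:
- r.move_to(position, orientation): joint-space move of the TCP to a pose.
- r.move_l(position, rot=None, vel=0.15, guard=None): straight line of the TCP; rot=None keeps the orientation; vel is the mean speed in m/s. With guard (N) it stops when the force on the tool has changed by that much, and returns True; else False.
- r.movej(angles): joint-space move.
- gripper_to(opening, f_grip=None): finger opening in m; f_grip is the grip in N (None keeps the last); returns when the fingers have stopped.
- r.hold(seconds).
- inverse_kinematics(position, orientation): joint angles nearest the present ones, or None.
- vision.snapshot(name): name is "scene" or "top" or "wrist"; returns the picture (420x560x3 uint8, red, green, blue); there is no depth.
- vision.get_calibration(name): a dict with "fx", "fy", "cx", "cy" (pixels), "D" ([k1, k2, p1, p2, k3] as OpenCV has them; the pictures are not rectified), "position" and "orientation" of the camera in the world. Camera axes: x right, y down, z forward; pixel columns grow to the right and rows downward; lengths in m; the calibration is good to about 2 mm. A picture is of the moment at which its call begins: read the wrist's pose just before it. get_calibration takes no time and is no camera call; for the wrist camera it gives the pose at the moment of the call.
A pose or a line that the arm cannot do raises r.PlanningError and nothing moves.
- r.sign_off(): hands the job in, once; it reports no verdict.
Trained networks look in the newest picture that a camera, given by its name, has taken for a name from the list of things; names that differ only in an ending like _2 or _b are one class to them, and where a whole thing is asked for, a point or a joint stands for the part that bears it (a point fixed in the world has none). Each returns a list of dicts, best first, with "score" (0 to 1); they miss things now and then, are a little off and sometimes report something else, mostly with a low value. They report only what shows in the picture. A call takes as long as a camera call. They do not tell look-alikes from the thing itself.
- models.boxes_of(thing, camera): "at" ([x, y, z] in m, in world coordinates, good to about 4 mm: the middle of the surface that is visible of it).
- models.regions_of(thing, camera): "pixels" (420x560 bool, what is visible of it).
- models.mark_of(thing, camera): "at" ([x, y, z] in m, in world coordinates, good to about 4 mm: a listed point, or the origin of a listed thing).
Readings, each from a call of its own:
- telemetry.current_t(): time.
- telemetry.current_joints(): joint angles.
- telemetry.current_dq(): joint speeds.
- telemetry.current_joint_efforts(): joint torques, N m.
- telemetry.current_ee_pos(): TCP position.
- telemetry.current_tool_rot(): TCP orientation.
- telemetry.current_wrist_force(): force on the tool from outside, world axes, zero at the start.
- telemetry.current_torque(): the same for the moment, N m.
- telemetry.current_opening(): finger opening in m.
Only numpy, scipy, OpenCV 4.12 (cv2) and the standard library are available. Lean on these libraries where they do the work, as an engineer would, in place of code of your own. Each camera call takes 0.05 s, during which the arm holds its last target. There are 200 camera calls.

### The job

Check the plain, hole-free black block cover for warp: pick up the flat steel straightedge, lay it centred along the length of the cover's face and let go of it. Then press its left end down gently with the fingertips (left as seen from the robot), and after that its right end, holding each for a moment, to see whether it rocks, and leave the straightedge lying on the cover.

Things in the scene. Friction and masses are not known exactly. Their poses are not given: they have to be found in the camera images.
- straightedge_center (a point): Centre (half-way up) of the loose bright steel straightedge: a flat bar 200 long (its x) x 28 wide (its y) x 10 mm thick (z), about 0.42 kg, flat on the bench; a dark 12 mm hole mark near one end (either end may go left). The narrower 12 mm square steel bar and the wrench near it are not it.
- cover: Plain black oblong block, no holes, a steel screw in each corner: 90 (its x) x 200 mm (its y, to the robot's left within 20 degrees), fixed. Origin: centre of its underside, on the bench. Its face is 40 mm up at a ridge across the middle (along x), sloping to 36.5 mm at the left and right ends, so the straightedge rocks 2 degrees either way. The block with vial holes is not it.
- cover_left (a point): Point on the cover's face, on its long centre line, 80 mm to the left (+y of the cover) of its middle and 37.2 mm above the bench: press the straightedge above it (the straightedge's upper side is 10 mm higher when that end is down, up to 16 mm when it is up).
- cover_right (a point): The same, 80 mm to the right of the middle (-y of the cover).
Not all that is in view belongs to the job. Leave any red look-alike of the part that bears straightedge_center alone.

How it is judged:
By the outcome, as a careful person would: the job done as asked, in the order asked, and still so for the second after the job is handed in, with the robot touching nothing.
It also fails if it takes over 54 s, if anything falls off the work surface, if the arm or the gripper's body presses on something with over 40 N, if the wrist force passes 120 N, or if a joint passes its speed limit or range.

## Working session

There is one attempt and no reset: what is moved stays moved. The work goes in short steps, each a Python script; the robot and the scene stay as the last script left them, time stands still between calls to the robot, and variables do not carry over. Pictures are saved under pics/ and viewed, about 8 in all and at most 12, crops included, and the job is handed in when it is done.

```bash
mkdir -p pics; ls; python3 - <<'E'
from plant import r, vision, models, telemetry
import cv2
for c in ["top","scene"]:
    im=vision.snapshot(c); cv2.imwrite(f"pics/{c}0.png",im[:,:,::-1])
    print(c,{k:(v if isinstance(v,(int,float)) else [round(float(x),4) for x in v]) for k,v in vision.get_calibration(c).items()})
    for t in ["straightedge_center","cover","cover_left","cover_right"]:
        print(t,[(d["at"].__class__ and [round(float(x),4) for x in d["at"]],round(d["score"],2)) for d in models.mark_of(t,c)])
    for t in ["straightedge_center","cover"]:
        print("box",t,[([round(float(x),4) for x in d["at"]],round(d["score"],2)) for d in models.boxes_of(t,c)])
print(telemetry.current_t(), r.nose_length)
E
```

```text
pics
top {'fx': 539.5985018966285, 'fy': 539.5985018966285, 'cx': 285.6668055411753, 'cy': 197.63447786080332, 'D': [-0.0308, 0.0, 0.0, 0.0, 0.0], 'position': [0.182, 0.0585, 1.632], 'orientation': [0.0691, -0.703, 0.7047, -0.066]}
straightedge_center [([0.3289, 0.2589, 0.0056], 0.9), ([0.392, 0.4968, 0.009], 0.73), ([0.5564, 0.0339, 0.0075], 0.68)]
cover [([0.5409, 0.2572, -0.0009], 0.71)]
cover_left [([0.543, 0.3424, 0.0418], 0.62)]
cover_right [([0.5364, 0.181, 0.0405], 0.6)]
box straightedge_center [([0.3293, 0.2605, 0.0111], 0.93), ([0.3935, 0.4934, 0.0104], 0.85), ([0.5554, 0.0329, 0.0121], 0.83), ([0.5379, 0.2594, 0.0323], 0.63)]
box cover []
scene {'fx': 457.47863246881127, 'fy': 457.47863246881127, 'cx': 278.2674575511763, 'cy': 205.05380787208856, 'D': [-0.1149, 0.0, 0.0, 0.0, 0.0], 'position': [1.0923, -0.1862, 0.9256], 'orientation': [-0.2603, 0.7968, 0.516, -0.1766]}
straightedge_center [([0.3895, 0.4975, 0.0049], 0.73), ([0.33, 0.2641, 0.0034], 0.7), ([0.5633, 0.0316, 0.0027], 0.69)]
cover [([0.5342, 0.2639, 0.0029], 0.96)]
cover_left [([0.5337, 0.2594, 0.0028], 0.71), ([0.5431, 0.3446, 0.0347], 0.69)]
cover_right [([0.5347, 0.1777, 0.0304], 0.6)]
box straightedge_center [([0.3384, 0.2581, 0.0091], 0.97), ([0.3938, 0.4946, 0.0109], 0.78), ([0.5715, 0.0292, 0.0073], 0.7)]
box cover [([0.5456, 0.2514, 0.038], 0.64)]
0.7 0.025
```

View pics/top0.png

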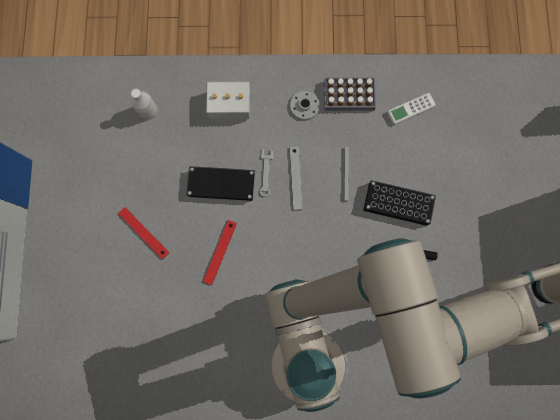

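View pics/scene0.png

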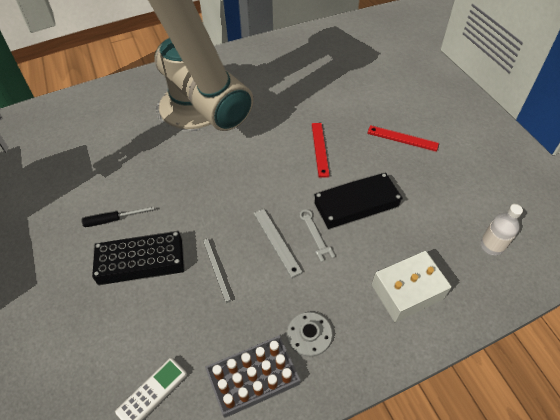

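Candidates in the top picture: the steel bar with a hole mark at (295,178), hole at (295,151), is the straightedge. The square bar (346,174), the wrench (266,172) and the red look-alikes (143,233) and (220,252) are not. The cover is the plain black block at (221,183), and the vial block at (399,202) is not. Next I'll take a close wrist view of both.

```bash
cat > h.py <<'E'
from plant import r, gripper_to, inverse_kinematics, vision, models, telemetry
import numpy as np, cv2
from scipy.spatial.transform import Rotation as R
def quat(yaw):  # tool down, tool x (jaw direction) at yaw from world x
    q=(R.from_euler('z',yaw)*R.from_euler('x',np.pi)).as_quat(); return [q[3],*q[:3]]
def unproj(px,cal,z):
    K=np.array([[cal['fx'],0,cal['cx']],[0,cal['fy'],cal['cy']],[0,0,1]])
    p=cv2.undistortPoints(np.array(px,float).reshape(-1,1,2),K,np.array(cal['D']))[:,0]
    w,x,y,z_=cal['orientation']; d=R.from_quat([x,y,z_,w]).apply(np.c_[p,np.ones(len(p))])
    c=np.array(cal['position']); return c+d*((z-c[2])/d[:,2])[:,None]
def rect(mask,cal,z):  # centre, long-axis yaw (deg, -90..90), sizes
    cs=max(cv2.findContours(mask.astype(np.uint8),cv2.RETR_EXTERNAL,cv2.CHAIN_APPROX_NONE)[0],key=cv2.contourArea)
    P=unproj(cs[:,0],cal,z)[:,:2].astype(np.float32)
    b=cv2.boxPoints(cv2.minAreaRect(P*1000)); e=[b[1]-b[0],b[2]-b[1]]; e.sort(key=np.linalg.norm)
    yaw=np.degrees(np.arctan2(e[1][1],e[1][0])); yaw=(yaw+90)%180-90
    return b.mean(0).round(1),round(float(yaw),2),[round(float(np.linalg.norm(v)),1) for v in e]
E
python3 - <<'E'
from h import *
for n,(x,y) in {"bar":(.50,.04),"cov":(.50,.26)}.items():
    for yaw in (np.pi/2,-np.pi/2,0,np.pi):
        q=inverse_kinematics([x,y,.36],quat(yaw))
        print(n,yaw,None if q is None else np.round(q,2))
r.move_to([.47,.15,.38],quat(np.pi/2))
cal=vision.get_calibration("wrist"); im=vision.snapshot("wrist"); cv2.imwrite("pics/w1.png",im[:,:,::-1])
print(cal['position'],cal['orientation'],telemetry.current_t())
for t,z in [("straightedge_center",.01),("cover",.037)]:
    for d in models.regions_of(t,"wrist"):
        print(t,round(d["score"],2),rect(d["pixels"],cal,z))
for t in ["straightedge_center","cover","cover_left","cover_right"]:
    print(t,[(np.round(d["at"],4),round(d["score"],2)) for d in models.mark_of(t,"wrist")])
E
```

```text
bar 1.5707963267948966 [-0.06  0.12  1.4   0.    1.63 -1.63]
bar -1.5707963267948966 [-0.06  0.12  1.4  -0.    1.63  1.51]
bar 0 [-0.06  0.12  1.4  -0.    1.63 -0.06]
bar 3.141592653589793 None
cov 1.5707963267948966 [ 0.36  0.22  1.28 -0.    1.65 -1.21]
cov -1.5707963267948966 [0.36 0.22 1.28 0.   1.65 1.93]
cov 0 [ 0.36  0.22  1.28 -0.    1.65  0.36]
cov 3.141592653589793 None
[0.39856893 0.14946271 0.53374453] [0.08784556 0.70221363 0.70114487 0.08703471] 3.3833
straightedge_center 0.93 (array([390.5, 492.9], dtype=float32), 45.13, [33.4, 202.0])
straightedge_center 0.75 (array([330.6, 260.1], dtype=float32), -21.22, [31.6, 201.2])
straightedge_center 0.69 (array([557.5,  32.3], dtype=float32), 3.07, [30.1, 200.7])
cover 0.61 (array([535.5, 259.3], dtype=float32), 86.38, [95.8, 202.6])
straightedge_center [(array([0.3884, 0.4927, 0.0086]), 0.98), (array([0.3292, 0.2586, 0.0095]), 0.83), (array([0.5629, 0.0298, 0.0068]), 0.55)]
cover [(array([0.5415, 0.2584, 0.0017]), 0.9)]
cover_left [(array([0.5435, 0.3453, 0.0341]), 0.6)]
cover_right [(array([0.5352, 0.18  , 0.0365]), 0.95), (array([0.5627, 0.029 , 0.0064]), 0.47)]
```

View pics/w1.png

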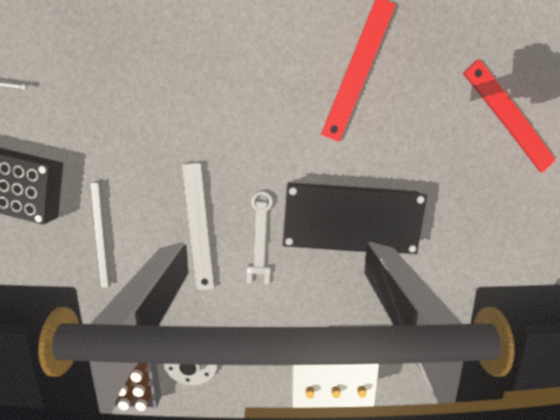

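The wrist view confirms the choice. The plain steel bar with a hole mark runs from (193,165) to (205,288), and the plain cover sits at (355,218) with screws at (293,190), (420,200), (290,242) and (417,248). I'll take one more picture from directly above and fit the screws.

```bash
python3 - <<'E'
from h import *
r.move_to([.64,.15,.33],quat(np.pi/2))
cal=vision.get_calibration("wrist"); im=vision.snapshot("wrist"); cv2.imwrite("pics/w2.png",im[:,:,::-1])
print(cal['position'],telemetry.current_t())
for t,z in [("straightedge_center",.01),("cover",.037)]:
    for d in models.regions_of(t,"wrist"):
        print(t,round(d["score"],2),rect(d["pixels"],cal,z))
        if t=="cover":
            hull=cv2.convexHull(np.argwhere(d["pixels"])[:,::-1].astype(np.int32))
            m=cv2.fillConvexPoly(np.zeros(im.shape[:2],np.uint8),hull,1); m=cv2.erode(m,np.ones((3,3)))
            g=((im.min(2)>110)&(m>0)).astype(np.uint8)
            n,_,s,c=cv2.connectedComponentsWithStats(g)
            for k in range(1,n):
                if s[k,4]>8: print(s[k,4],c[k].round(1),unproj([c[k]],cal,.037)[0].round(4))
for t in ["straightedge_center","cover","cover_left","cover_right"]:
    print(t,[(np.round(d["at"],4),round(d["score"],2)) for d in models.mark_of(t,"wrist")])
E
```

```text
[0.56760854 0.15006159 0.48432858] 4.475
straightedge_center 0.89 (array([423.5, 503.5], dtype=float32), 4.12, [28.5, 35.8])
straightedge_center 0.65 (array([426.2, 228.8], dtype=float32), -88.86, [7.0, 22.0])
straightedge_center 0.62 (array([535.3, 266.4], dtype=float32), 86.03, [96.8, 212.3])
straightedge_center 0.57 (array([558.7,  32. ], dtype=float32), 3.33, [31.9, 200.1])
cover 0.71 (array([537.3, 259.5], dtype=float32), 86.18, [91.4, 201.7])
84 [294.7  56.9] [0.4946 0.1717 0.037 ]
72 [446.2  70.6] [0.5066 0.3533 0.037 ]
24 [284.5  93.5] [0.5362 0.16   0.037 ]
10 [283.  115.5] [0.5617 0.1583 0.037 ]
74 [290.1 121.3] [0.5685 0.1669 0.037 ]
67 [437.3 132.9] [0.5805 0.3483 0.037 ]
straightedge_center []
cover [(array([0.5366, 0.1833, 0.0377]), 0.66), (array([0.5626, 0.0277, 0.0063]), 0.65), (array([ 0.5381,  0.2585, -0.0007]), 0.6)]
cover_left [(array([0.5405, 0.3426, 0.0353]), 0.56)]
cover_right [(array([0.5373, 0.1815, 0.0349]), 0.7)]
```

View pics/w2.png

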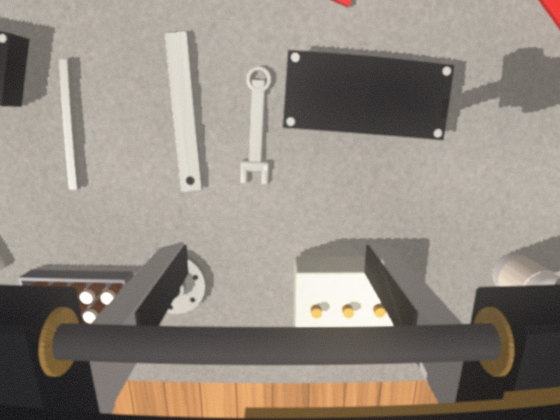

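Fits agree. The bar is at about (0.558, 0.031), yaw 3.2°. The cover centre is (0.5375, 0.260), with its long axis at 86.2°. Grasp next.

```bash
python3 - <<'E'
from h import *
q=quat(np.radians(93.2)); b=[.558,.0312]
gripper_to(.055,40)
r.move_to([*b,.12],q)
print(r.move_l([*b,.027],vel=.08,guard=8))
print(telemetry.current_ee_pos())
gripper_to(.0,40); print("open",telemetry.current_opening(),telemetry.current_wrist_force())
r.move_l([*b,.14],vel=.12); print("open",telemetry.current_opening(),telemetry.current_wrist_force())
p=quat(np.radians(-3.8)); print(inverse_kinematics([.5375,.26,.12],p))
r.move_to([.5375,.26,.12],p)
r.hold(.2)
im=vision.snapshot("top"); cal=vision.get_calibration("top"); cv2.imwrite("pics/t2.png",cv2.resize(im[100:260,140:360,::-1],None,fx=3,fy=3))
im=vision.snapshot("wrist"); cv2.imwrite("pics/w3.png",im[:,:,::-1])
print(telemetry.current_t(),telemetry.current_opening())
E
```

```text
False
[0.55848502 0.03117569 0.02751209]
open 0.027085327771411098 [-0.88356601  0.38196643  1.20122193]
open 0.02720863329942791 [ 0.17857252 -1.1416536  -4.89439661]
[ 3.34044378e-01  3.87676122e-01  1.62431669e+00 -4.44089210e-16
  1.12959984e+00  4.00366890e-01]
11.6083 0.0276854464266891
```

View pics/w3.png

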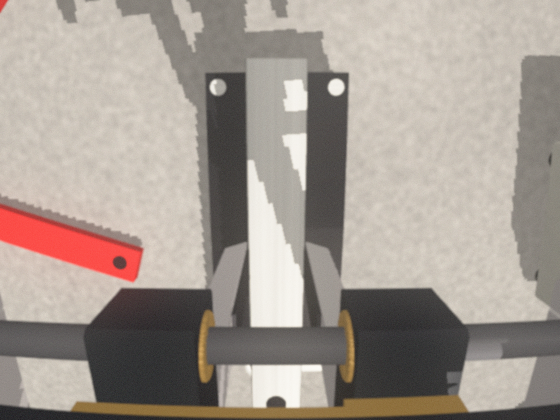

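The bar is held with the hole end toward the gripper side. Its axis (columns 247–307) is centred between the screws (218, 336). Next I'll check the lengthwise offset, place it and look.

```bash
python3 - <<'E'
from h import *
cal=vision.get_calibration("wrist"); c=np.array([.5375,.26]); u=np.array([np.cos(np.radians(86.2)),np.sin(np.radians(86.2))])
tcp=telemetry.current_ee_pos()
e=unproj([[277,58]],cal,tcp[2]-.0165)[0]; print("bar end along axis from TCP",(e[:2]-tcp[:2])@u)
e=unproj([[277,72]],cal,.0365)[0]; print("cover end from centre",(e[:2]-c)@u,(e[:2]-c)@[u[1],-u[0]])
r.move_l([*c,.078],vel=.08)
print(r.move_l([*c,.064],vel=.02,guard=2.5),telemetry.current_ee_pos(),telemetry.current_wrist_force())
gripper_to(.046,20); r.hold(.2)
r.move_l([*c,.13],vel=.12)
print(telemetry.current_t())
r.move_to([.60,.23,.30],quat(np.pi/2)); r.hold(.2)
cal=vision.get_calibration("wrist"); im=vision.snapshot("wrist"); cv2.imwrite("pics/w4.png",im[:,:,::-1])
print(cal['position'])
for d in models.regions_of("straightedge_center","wrist"): print(round(d["score"],2),rect(d["pixels"],cal,.048))
print(telemetry.current_t())
E
```

```text
bar end along axis from TCP 0.09819532410902737
cover end from centre 0.10014453839046403 0.0002583552714235996
True [0.53747205 0.25998701 0.06710658] [-0.73964029 -0.15299435  5.40580493]
14.2417
[0.52815409 0.23006989 0.45354424]
0.91 (array([536.7, 259.4], dtype=float32), 86.34, [30.1, 201.1])
0.87 (array([427.8, 495.2], dtype=float32), 45.85, [31.1, 113.5])
0.68 (array([417.3, 232.3], dtype=float32), -22.29, [25.6, 36.5])
16.0583
```

View pics/w4.png

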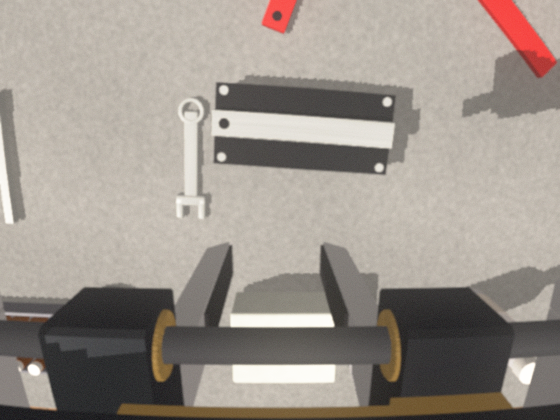

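The bar lies centred, measured (0.537, 0.259) at 86.3°, along the cover from (213,123) to (393,135). Now the presses, left first and then right.

```bash
python3 - <<'E'
from h import *
c=np.array([.5375,.26]); u=np.array([np.cos(np.radians(86.2)),np.sin(np.radians(86.2))]); q=quat(np.radians(-3.8))
gripper_to(0.,20)
for s in (1,-1):
    p=c+s*.08*u
    r.move_to([*p,.11],q); r.move_l([*p,.083],vel=.08); f0=np.array(telemetry.current_wrist_force())
    hit=r.move_l([*p,.069],vel=.015,guard=6)
    r.hold(.7); print(s,hit,telemetry.current_ee_pos()[2]-.025,np.array(telemetry.current_wrist_force())-f0)
    r.hold(.6)
    r.move_l([*p,.11],vel=.08); print(telemetry.current_t())
r.move_to([.60,.23,.30],quat(np.pi/2)); r.hold(.2)
cal=vision.get_calibration("wrist"); im=vision.snapshot("wrist"); cv2.imwrite("pics/w5.png",im[:,:,::-1])
for d in models.regions_of("straightedge_center","wrist")[:1]: print(round(d["score"],2),rect(d["pixels"],cal,.048))
print(telemetry.current_t())
E
```

```text
1 True 0.04761919588253694 [-0.57585801 -0.33141551  5.74725094]
21.6
-1 True 0.04758569451793782 [-1.4313928  -0.87993045  5.22868447]
25.4
0.96 (array([418., 232.], dtype=float32), -18.01, [28.1, 36.1])
27.1083
```

View pics/w5.png

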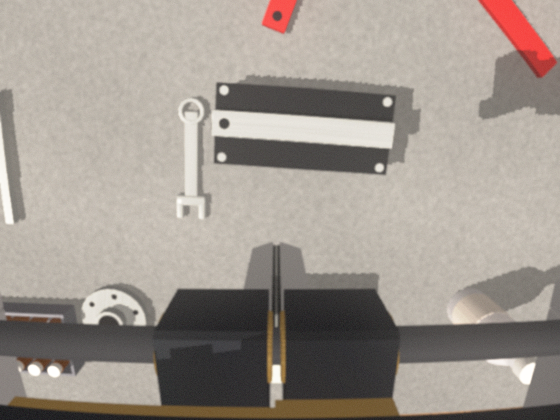

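The bar is unmoved at (213,123)–(393,135), and both presses bottomed at about 47.6 mm, where 47.2 mm was expected for an end that is down. Handing in.

```bash
python3 -c "
from plant import r
r.sign_off()"
```

```text
the job is handed in; nothing more can be done
```

The straightedge is lying centred along the plain black cover, both ends have been pressed, and the job is handed in at about 27 s of the 54 s allowed.

- **Placing:** After release, the straightedge measured within about 1 mm of the cover's centre and 0.2° of its long axis.
- **Pressing:** I pressed the left end first, then the right, holding each for about 1.3 s at 5–6 N. Both ends bottomed at about 47.6 mm, against 47.2 mm expected for an end that is down. Both ends went fully down in turn, so the straightedge rocks on the cover.
- **Last check:** The final picture shows the straightedge unmoved on the cover with the arm clear. The trained network's top result in that picture was a red look-alike, so this check was by eye from the picture.

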